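# Third hand at the permeameter cap

## Robot

A 7-joint arm with a two-finger parallel gripper is mounted at the origin on a cart in front of the work surface, level with it; the furniture and walls round the work are solid. World frame = base frame: x ahead of the robot, y to its left, z up, the work surface at z = 0. Lengths are in mm, angles in rad, forces in N, time in s.
With the tool pointing down it reaches from about 400 to 875 mm from the base axis. Payload 4.4 kg.
Tool frame: the origin (TCP) lies midway between the tips of the shut fingers; the grasp point (between the pads) lies 19 mm behind it (ctrl.pinch_z is the distance from the TCP to the grasp point, in mm); z points along the fingers, y is the line along which they close (so a half turn about z gives the same grasp; the last joint's range is limited). The gripper opens to 85 mm and grips with 20 to 120 N. Pads are 22 mm wide; open, the fingers measure 114 mm over their backs; the gripper's body (76 mm by 85 mm) begins 54 mm behind the grasp point. The pads swing forward as they close: fully open they stand 13 mm farther back than shut.
Start: joints at [1.186, 0.628, 0.038, 1.517, -0.027, 0.996, -0.02], TCP at [203.757, -617.253, 200.013] pointing down, gripper open.
Joint ranges: [-3.06, 3.06], [-0.37, 2.12], [-1.25, 1.32], [0.18, 2.47], [-1.1, 4.24], [0.23, 1.98], [-2.94, 2.94]. Speed limits (rad/s): [2.57, 2.57, 3.14, 3.14, 3.14, 3.14, 3.14].

## Interface

Orientations are given as [roll, pitch, yaw] about the fixed x, y, z axes, in that order (R = Rz(yaw) Ry(pitch) Rx(roll)).
In Python, from cell import read_state, cams, order, ctrl gives the robot as it stands.
- The arm moves only by the tool move_arm, never from a script. Its argument "targets" is text: rows parted by semicolons, each of 7 numbers parted by spaces: the gripper's target within -1 to 1 (fully open at 1, half-way at 0, shut at -1), then the shift along the tool's x, y, z in cm, then the turn, a rotation vector about the tool's x, y, z in degrees. A call has 1 to 5 rows; each row shifts and turns the commanded pose from where the row before left it, along the tool's axes as they then stand; what a row does not reach is not made up. A row lasts 1/12 s, in which the tool goes at most 41.7 mm and 7.16 degrees, less where a joint would pass 70% of its speed; a pose out of reach is approached as far as the arm can. A call with a gripper value outside its range is refused whole. The fingers move at their own pace and stop on an object; the grip force is fixed at half the most. Time passes only in rows, so rows that do not move let the fingers close. It gives the time, the measured TCP pose, the force, the opening and the grip force at its end, in the units of the state.
- read_state(): the state, without advancing time (a new reading comes with each control period).
- cams.get_image(name): name is "side" or "top" or "wrist"; returns a dict with "color" (400x640x3 uint8, red, green, blue), "fovy" (degrees; the focal length in pixels is half the picture's height over the tangent of half this angle, whatever the lens; pixels are square), "cx", "cy" (the principal point, pixels), "k1" (the pictures are not rectified: a ray, as slopes to the right and down, at radius r is drawn at 1 + k1 r^2 times it, then the intrinsics apply), "rvec" (rotation vector, rad) and "tvec" (3), from world to camera coordinates, as OpenCV has them. Camera axes: x right, y down, z forward; pixel columns grow to the right and rows downward; lengths in mm; the calibration is good to about 2 mm. A picture is of the moment at which its call begins. There is no depth.
- order.finish_job(): hands the job in; it is judged then, once.
The state is a dict: "clock": time; "qpos": joint angles; "qd": joint speeds; "tau": joint torques, N m; "eef_pos": TCP position; "tool_rot": TCP orientation; "force": force on the tool from outside, world axes, zero at the start; "torque": the same for the moment, N m; "width": finger opening in mm; "gripper_force": force on a finger pad.
Only numpy, scipy, OpenCV 4.12 (cv2) and the standard library are available. Lean on these libraries where they do the work, as an engineer would, in place of code of your own. Each camera call takes 0.05 s, during which the arm holds its last target. There are 200 camera calls.

## Task

Get the soil permeameter ready for bolting up: first swing the lever of the outlet cock fully open, so that trapped air can leave, then set the loose cap over the cell's two studs. Press the cap down level onto the rubber gasket with a steady push of about 12 N (beyond the cap's own weight), keep it there for a few seconds and finish while still pressing, because a colleague will now screw on the wing nuts. Do not crush the gasket, and leave the wing nuts, the crucible and the sample jar where they are.

Things in the scene. Friction and masses are not known exactly. Their poses are not given: they have to be found in the camera images.
- cell: permeameter cell, fixed to the worktop: aluminium base plate 164 (x) x 112 (y) x 18 mm carrying an upright steel mould 94 mm across (100 mm at its top collar), rim 108 mm above the worktop. Studs at x = +-62 mm; outlet pipe from the mould along +y at height 50 mm. Origin: centre of the base's underside; z up, x along the line of the studs, y toward the outlet
- stud_1 (a point): tip of the upright threaded stud at the cell's x = -62 mm, y = 0; 162 mm above the worktop; studs are 8 mm thick and taper over their last 8 mm to 3 mm
- stud_2 (a point): tip of the other stud, at the cell's x = +62 mm, y = 0
- cell_seat (a point): point on the cell's axis at the free top of the black rubber gasket ring, 116 mm above the worktop, axes as the cell's. The gasket (91 mm outside, 75 mm inside) stands 8 mm proud of the rim; the coil spring inside it has a flat end ring 49 mm across whose free top is at 128 mm
- outlet_lever (a joint): lever of the quarter-turn outlet cock, in rad: 0 = shut (lever square to the pipe, pointing to the cell's -x), 1.57 = fully open at its stop (lever in line with the pipe, pointing to the cell's +y, away from the cell). Seen from above it opens clockwise; starts shut or slightly open; it stays where it is left and takes about 1.5 N at the tip
- outlet_lever_hinge (a point): point on the lever's upright turning axis, at the lever's mid height, 80 mm above the worktop, at x = 0, y = +125 mm of the cell, axes as the cell's
- lever_tip (a point): free end of the lever, 55 mm from its turning axis; the black grip is 42 mm long, 12 mm wide and 7 mm thick, centred at the tip's height; under it is free space down to the pipe (top at 56 mm)
- cap: loose aluminium cap, 0.35 kg (+-15 %), lying flat, right way up: disc 98 mm across, 14 mm thick, with two ears, 152 mm over both, 44 mm wide. Each ear has a through-slot 18 mm long (x) and 14 mm wide (y), centred at x = -62 and +62 mm, y = 0. An upright inlet block stands in its middle. Origin: centre of the underside; x along the line of the slots, z up. Either way round fits the studs
- cap_block (a point): middle of the cap's inlet block, by which to hold it, 36 mm above the cap's underside, axes as the cap's: the block is 36 mm long (x) and 24 mm wide (y), from 14 to 54 mm above the underside; on it a vent screw 13 mm across up to 63 mm, and on its +x end a hose barb reaching x = 43 mm at height 42 mm
- spring (a joint): how far the spring's end ring is pressed down from its free height, in m; stiffness 0.7 N/mm. The cap's weight alone presses it about 5 mm and leaves the cap some 7 mm above the gasket; the cap meets the gasket at 12 mm
- gasket (a joint): how far the rubber gasket is squeezed, in m; 0 = free, stiffness about 3 N/mm. A push of 12 N on the cap squeezes it about 2.4 mm (underside of the cap then about 113.6 mm above the worktop); 1 mm is just sealed, over 5 mm is crushed
- wing_nut_1: bystander: small steel wing nut, 34 mm across, 18 mm high, lying on the worktop; origin at the centre of its underside
- wing_nut_2: bystander: another wing nut like the first
- crucible: bystander: white porcelain crucible 44 mm across, 36 mm high; origin at the centre of its underside
- sample_jar: bystander: screw-cap sample jar 45 mm across, 63 mm high; origin at the centre of its underside

How it is judged (in metres and radians):
On the way, in this order (a step that is already met when the one before it is completed fails the run):
1. the outlet cock is swung fully open, the cap not yet on the cell (value of joint outlet_lever above 1.35 rad and value of joint spring below 0.002 m), for 0.2 s.
2. the cap is over both studs and pressing on the spring (horizontal distance between cap and cell_seat below 0.006 m and angle between the x axis of cap and the x axis of cell, either way round below 0.12 rad and height (world z) of cap below 0.127 m and value of joint spring above 0.002 m), for 0.1 s.
3. the cap is pressed level on the gasket with a steady force in the band for 2 s (value of joint gasket between 0.001 and 0.0043 m and contact force between cap and cell between 10.5 and 25 N and angle between cap's own z axis and vertical below 0.06 rad and linear speed of cap below 0.01 m/s), for 2 s.
At the end, for the whole second after the job is handed in: Lever within 12 degrees of fully open; cap over both studs, level within 3.4 degrees, centred within 6 mm; the fingers still press it, at rest: gasket squeezed 1 to 4.3 mm, cap bearing on the cell with 10.5 to 25 N in all (its own 3.5 N included) (all of step 3 and value of joint outlet_lever above 1.35 rad and horizontal distance between cap and cell_seat below 0.006 m and angle between the x axis of cap and the x axis of cell, either way round below 0.12 rad and contact force between the fingers and cap above 4 N); the arm keeps its last pose, push and grip.
It fails at once if the gasket is crushed (squeezed more than 5.5 mm) (value of joint gasket above 0.0055 m).
It fails at once if a bystander is moved (distance of any of wing_nut_1, wing_nut_2, crucible, sample_jar from where it was at the start of the episode above 0.02 m).
It also fails if it takes over 64 s, if anything falls off the work surface, if the arm or the gripper's body presses on something with over 40 N, if the wrist force passes 120 N, or if a joint passes its speed limit or range.

## Working session

There is one attempt and no reset: what is moved stays moved. The work goes in short steps, Python scripts to look and compute and a tool call to move; the robot and the scene stay as the last step left them, time stands still between calls to the robot, and variables do not carry over. Pictures are saved under pics/ and viewed, at most 10 in all, crops included, and the job is handed in when it is done.

Besides the shell and the picture viewer there is one more tool, called after "Emit:" as name(argument=value, ...) on one line, values as JSON. move_arm: Moves the arm, as the interface text tells. Its arguments: {"type":"object","properties":{"targets":{"type":"string"}},"required":["targets"]}

```bash
ls; mkdir -p pics; python3 - <<'E'
from cell import read_state, cams
import cv2
print(read_state())
for n in ("side","top"):
    d=cams.get_image(n); print(n,{k:v for k,v in d.items() if k!="color"})
    cv2.imwrite(f"pics/{n}0.png",d["color"][:,:,::-1])
E
```

```text
pics
{'clock': 0.0, 'qpos': array([ 1.18623726,  0.62932298,  0.03839639,  1.51834627, -0.0269932 ,
        0.99632932, -0.01997515]), 'qd': array([-8.34965647e-04,  1.37452340e-03, -3.28686015e-04, -8.40837137e-05,
        5.46966689e-04, -8.73381745e-04,  1.49285976e-03]), 'tau': array([-5.98498609e-04, -5.63402867e+01,  1.22552276e+00, -1.93444026e+01,
        1.08444181e-02,  1.07007462e-02,  1.01017989e-06]), 'eef_pos': array([ 203.54027461, -616.59228361,  199.11027974]), 'tool_rot': array([-3.13970320e+00,  2.38817719e-06,  3.18824971e-01]), 'force': array([ 0.14425621, -0.0372409 ,  0.16056163]), 'torque': array([-0.02976321,  0.0297049 ,  0.06140623]), 'gripper_force': 0.0, 'width': 85.870256649386}
side {'fovy': 50.49545025383974, 'cx': 321.81730309048277, 'cy': 198.5826487253942, 'k1': -0.08016307444981774, 'rvec': array([ 0.55331125, -2.63683048,  1.19711248]), 'tvec': array([601.48459918, 165.52956106, 855.59612142])}
top {'fovy': 49.20800008030586, 'cx': 322.9173175971652, 'cy': 205.0927325096148, 'k1': -0.0679838848002233, 'rvec': array([ 2.16533287, -2.13511594,  0.13543966]), 'tvec': array([ 102.46359926,  627.8367418 , 1150.35128748])}
```

View pics/top0.png

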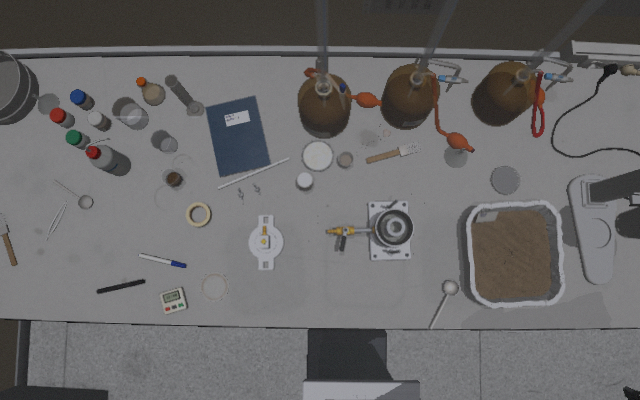

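View pics/side0.png

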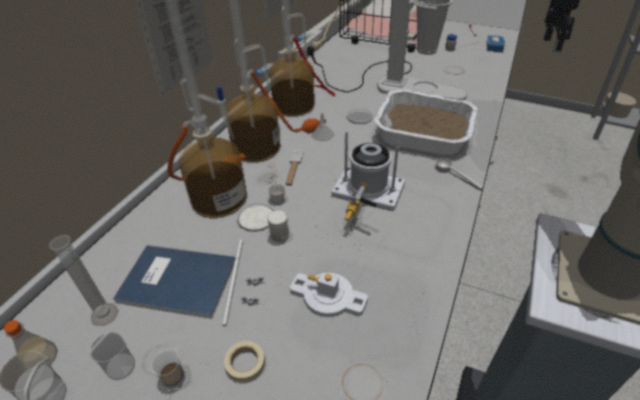

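The top view shows the cap at about (266,241), the cell at about (391,230), and the outlet at (335,231) pointing left with its lever at (341,243). The nuts are at (240,193) and (257,188). I'll enlarge both views to measure.

```bash
cat > h.py <<'E'
import numpy as np, cv2
from cell import read_state, cams
def K(d):
    f=d["color"].shape[0]/2/np.tan(np.radians(d["fovy"])/2)
    return np.array([[f,0,d["cx"]],[0,f,d["cy"]],[0,0,1]]), np.array([d["k1"],0,0,0,0.])
def proj(d,P):
    k,D=K(d); return cv2.projectPoints(np.asarray(P,float).reshape(-1,1,3),d["rvec"],d["tvec"],k,D)[0][:,0]
def back(d,uv,z):
    k,D=K(d); n=cv2.undistortPointsIter(np.asarray(uv,float).reshape(-1,1,2),k,D,None,None,(3,50,1e-10))[:,0]
    R=cv2.Rodrigues(d["rvec"])[0]; c=-R.T@d["tvec"]
    r=np.c_[n,np.ones(len(n))]@R
    return c+r*((np.asarray(z)-c[2])/r[:,2])[:,None]
def crop(d,x0,y0,x1,y1,s,name,bright=1.6):
    im=cv2.resize(d["color"][y0:y1,x0:x1,::-1],None,fx=s,fy=s,interpolation=cv2.INTER_CUBIC)
    cv2.imwrite(name,cv2.convertScaleAbs(im,alpha=bright))
E
python3 - <<'E'
from h import *
d=cams.get_image("top"); crop(d,235,180,425,280,4,"pics/t1.png")
s=cams.get_image("side"); crop(s,280,120,420,320,3,"pics/s1.png")
print(back(d,[[391,230],[335,231],[266,241],[240,193],[257,188],[305,181],[344,159]],[108,60,14,0,0,63,36]).round())
E
```

```text
[[556. -64. 108.]
 [555.  78.  60.]
 [528. 268.  14.]
 [663. 348.   0.]
 [678. 300.   0.]
 [689. 160.  63.]
 [757.  54.  36.]]
```

View pics/t1.png

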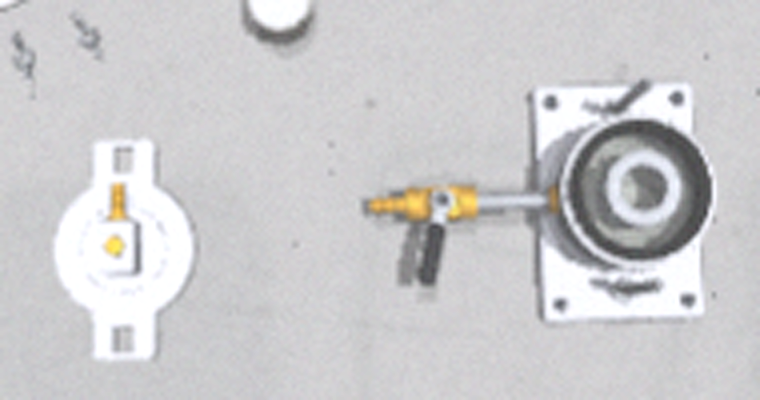

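View pics/s1.png

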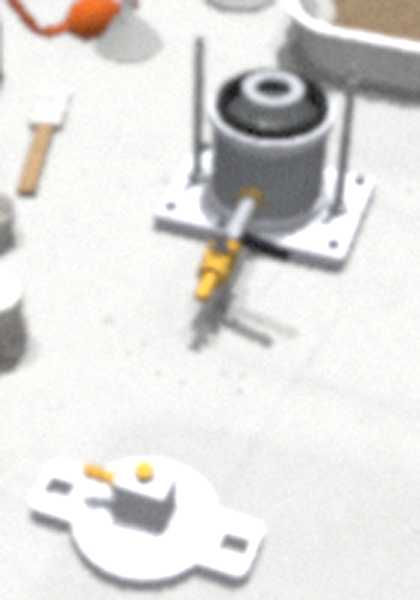

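The top crop shows the base-plate corners, the rim centre (637,195), the lever hinge (442,200), the lever tip (427,286), and the cap slots at (124,160) and (123,338). The side crop shows the stud tips at (199,38) and (350,72), and the cap slots at (60,487) and (235,543). I'll fit the poses to these.

```bash
cat >> h.py <<'E'
def uv(p,o,s): return (np.asarray(p,float)+.5)/s-.5+np.array(o)
def place(q,P):
    c,s=np.cos(q[2]),np.sin(q[2]); P=np.asarray(P,float)
    return np.c_[q[0]+c*P[:,0]-s*P[:,1],q[1]+s*P[:,0]+c*P[:,1],P[:,2]]
E
python3 - <<'E'
from h import *
from scipy.optimize import least_squares
t=cams.get_image("top"); s=cams.get_image("side")
def fit(tp,sp,q0):
    tu=uv([a for a,b in tp],(235,180),4); su=uv([a for a,b in sp],(280,120),3)
    tP=[b for a,b in tp]; sP=[b for a,b in sp]
    f=lambda q:np.r_[(proj(t,place(q,tP))-tu).ravel(),(proj(s,place(q,sP))-su).ravel()]
    r=least_squares(f,q0,loss="soft_l1",x_scale=[1,1,.01]); print(r.x.round(3)); print(r.fun.reshape(-1,2).round(1).tolist()); return r.x
q=fit([((535,88),(82,56,18)),((692,85),(82,-56,18)),((541,321),(-82,56,18)),((702,316),(-82,-56,18)),((637,194.5),(0,0,108)),((442,200),(0,125,84)),((645,85),(62,0,162)),((658,287),(-62,0,162))],
 [((157,219),(82,56,18)),((336,256),(-82,56,18)),((377,173),(-82,-56,18)),((199,38),(62,0,162)),((350,72),(-62,0,162))],[556,-64,0])
c=fit([((124,160),(62,0,10)),((123,338),(-62,0,10)),((125.5,249.5),(0,0,14)),((115,246),(0,0,63))],
 [((60,487),(62,0,10)),((235,543),(-62,0,10)),((145,470),(0,0,63))],[528,268,0])
h=place(q,[(0,125,80)])[0]; tip=back(t,uv([(427,286)],(235,180),4),[83])[0]
print(h,tip,np.hypot(*(tip-h)[:2]),np.degrees(np.arctan2(tip[1]-h[1],tip[0]-h[0])))
E
```

```text
[ 5.6229e+02 -7.2108e+01  4.3000e-02]
[[-0.9, -0.3], [-0.1, -0.7], [0.1, 0.6], [0.5, 0.6], [0.1, -0.8], [-0.3, -0.0], [0.3, -0.4], [-0.4, -0.2], [-1.7, -1.7], [2.7, 1.3], [-0.1, 1.7], [0.2, -0.6], [1.3, -1.9]]
[5.25263e+02 2.67687e+02 3.10000e-02]
[[0.5, 0.1], [0.8, 0.2], [-0.0, -0.2], [0.1, -0.2], [0.0, 1.3], [-0.1, 1.4], [-0.1, -0.8]]
[556.94448343  52.77743865  80.        ] [500.82062975  61.26630444  83.        ] 56.76220392587087 171.3990708595142
```

Emit:
move_arm(targets="-1 0 0 0 0 0 6.1; -1 0 0 0 0 0 6.1; -1 0 0 0 0 0 6.1; -1 1.5 -3.2 0 0 0 0; -1 1.5 -3.2 0 0 0 0")

```text
clock: 0.72
eef_pos: [232.4, -553.9, 199.5]
tool_rot: [3.141, 0.001, -0.005]
force: [1.7, 0.9, 0.2]
width: 25.3
gripper_force: 0.0
```

Emit:
move_arm(targets="-1 1.75 -3.65 0 0 0 0; -1 1.75 -3.65 0 0 0 0; -1 1.75 -3.65 0 0 0 0; -1 1.75 -3.65 0 0 0 0; -1 1.75 -3.65 0 0 0 0")

```text
clock: 1.13
eef_pos: [322.0, -369.0, 200.2]
tool_rot: [3.141, -0.0, -0.001]
force: [0.7, -0.0, 0.3]
width: 0.1
gripper_force: 0.0
```

Emit:
move_arm(targets="-1 1.75 -3.65 0 0 0 0; -1 1.75 -3.65 0 0 0 0; -1 1.75 -3.65 0 0 0 0; -1 1.75 -3.65 0 0 0 0; -1 1.75 -3.65 0 0 0 0")

```text
clock: 1.55
eef_pos: [409.6, -186.6, 200.3]
tool_rot: [3.141, -0.001, -0.001]
force: [1.2, 0.3, -0.4]
width: -0.0
gripper_force: 0.0
```

Emit:
move_arm(targets="-1 1.75 -3.65 0 0 0 0; -1 1.75 -3.65 0 0 0 0; -1 1.75 -3.65 0 0 0 0; -1 1.75 -3.65 0 0 0 0; -1 1.75 -3.65 0 0 0 0")

```text
clock: 1.97
eef_pos: [497.3, -3.9, 200.3]
tool_rot: [3.142, -0.001, -0.0]
force: [0.3, -0.8, -0.4]
width: 0.2
gripper_force: 0.0
```

Emit:
move_arm(targets="-1 1.7 -3.65 0 0 0 0; -1 0 0 0 0 0 0; -1 0 0 0 0 0 0; -1 0 0 0 0 0 0")

```text
clock: 2.3
eef_pos: [513.2, 30.0, 199.8]
tool_rot: [3.141, 0.001, -0.0]
force: [-0.0, -1.1, -0.3]
width: -0.0
gripper_force: 0.0
```

Emit:
move_arm(targets="-1 0 0 3 0 0 0; -1 0 0 3 0 0 0; -1 0 0 3 0 0 0; -1 0 0 2 0 0 0; -1 0 0 2 0 0 0")

```text
clock: 2.72
eef_pos: [512.6, 28.0, 68.9]
tool_rot: [3.14, 0.001, -0.004]
force: [1.0, 1.7, 0.4]
width: -0.2
gripper_force: 0.0
```

Emit:
move_arm(targets="-1 0 0 0 0 0 0; -1 0 0 0 0 0 0")

```text
clock: 2.88
eef_pos: [512.6, 28.7, 69.7]
tool_rot: [3.141, 0.002, -0.003]
force: [0.7, -0.6, 1.1]
width: -0.3
gripper_force: 0.0
```

```bash
python3 - <<'E'
from h import *
t=cams.get_image("top"); s=cams.get_image("side")
crop(t,295,190,395,265,4,"pics/a.png"); crop(s,320,150,420,225,4,"pics/b.png")
cv2.imwrite("pics/ab.png",np.hstack([cv2.imread("pics/a.png"),cv2.imread("pics/b.png")]))
E
```

```text
(no output)
```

View pics/ab.png

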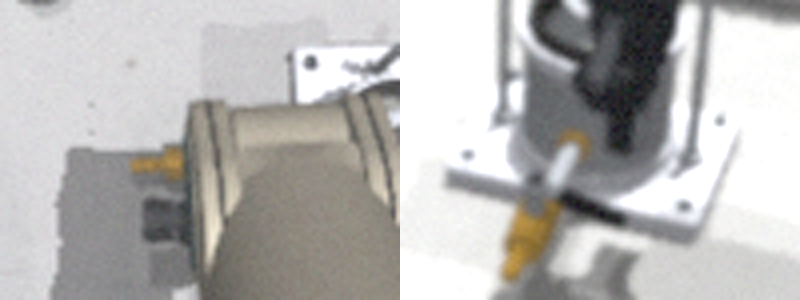

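Emit:
move_arm(targets="-1 0.1 -0.55 0 0 0 0; -1 0.1 -0.55 0 0 0 0; -1 -0.1 -0.75 0 0 0 0; -1 -0.15 -0.75 0 0 0 0; -1 0.1 -0.75 0 0 0 0")

```text
clock: 3.4
eef_pos: [513.6, 65.4, 70.3]
tool_rot: [-3.141, 0.0, 0.0]
force: [-0.0, 1.5, -0.4]
width: -0.3
gripper_force: 0.0
```

Emit:
move_arm(targets="-1 0.2 -0.75 0 0 0 0; -1 0.4 -0.7 0 0 0 0; -1 0.5 -0.7 0 0 0 0; -1 0.6 -0.4 0 0 0 0; -1 0.6 -0.4 0 0 0 0")

```text
clock: 3.82
eef_pos: [538.1, 94.3, 70.0]
tool_rot: [-3.142, -0.0, -0.0]
force: [0.6, 0.2, -0.4]
width: 0.1
gripper_force: 0.0
```

Emit:
move_arm(targets="-1 0.25 -0.1 0 0 0 0; -1 0.25 -0.1 0 0 0 0; -1 0 0 0 0 0 0; -1 0 0 0 0 0 0")

```text
clock: 4.15
eef_pos: [542.1, 95.0, 69.9]
tool_rot: [3.141, 0.0, -0.001]
force: [-0.1, -0.1, -0.2]
width: 0.1
gripper_force: 0.0
```

Emit:
move_arm(targets="-1 0.2 0 0 0 0 0; -1 0.2 0 0 0 0 0; -1 0 0 0 0 0 0; -1 0 0 0 0 0 0; -1 0 0 0 0 0 0")

```text
clock: 4.57
eef_pos: [546.1, 95.4, 70.0]
tool_rot: [3.142, 0.0, -0.001]
force: [0.3, -0.3, 0.0]
width: 0.0
gripper_force: 0.0
```

```bash
python3 - <<'E'
from h import *
t=cams.get_image("top"); s=cams.get_image("side")
crop(t,295,190,395,265,4,"pics/a.png"); crop(s,320,150,420,225,4,"pics/b.png")
cv2.imwrite("pics/ab2.png",np.hstack([cv2.imread("pics/a.png"),cv2.imread("pics/b.png")]))
E
```

```text
(no output)
```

View pics/ab2.png

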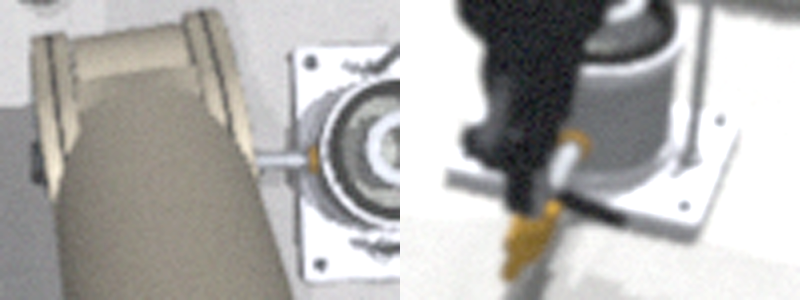

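```bash
python3 - <<'E'
from h import *
s=cams.get_image("side");t=cams.get_image("top")
P=[(546,95,70),(557,53,80),(501,61,80),(513,29,70),(557,53,56)]
print(((proj(s,P)-(320,150)+.5)*4-.5+[400,0]).round())
print(((proj(t,P)-(295,190)+.5)*4-.5).round())
E
```

```text
[[525. 253.]
 [535. 187.]
 [625. 222.]
 [622. 195.]
 [534. 219.]]
[[136. 177.]
 [200. 160.]
 [187. 246.]
 [235. 229.]
 [199. 163.]]
```

The fingers passed over the lever without touching it: in the side view the fingertips sit about 40 crop pixels above the projected TCP. I'll check this with an enlarged, brightened crop and the wrist camera.

```bash
python3 - <<'E'
from h import *
s=cams.get_image("side"); w=cams.get_image("wrist")
print(read_state()); print({k:v for k,v in w.items() if k!="color"})
crop(s,300,110,400,230,5,"pics/a.png",3.0)
a=cv2.imread("pics/a.png")[:600]
b=cv2.resize(cv2.convertScaleAbs(w["color"][:,:,::-1],alpha=1.8),(300,188)); b=cv2.copyMakeBorder(b,0,a.shape[0]-188,0,0,0)
p=proj(s,[(546,95,70)])[0]; p=((p-(300,110)+.5)*5-.5).round().astype(int); cv2.circle(a,tuple(int(v) for v in p),3,(0,0,255),-1)
cv2.imwrite("pics/c.png",np.hstack([a,b]))
E
```

```text
{'clock': 4.8667, 'qpos': array([-0.25672082,  0.67377055,  0.0505227 ,  1.90248282, -0.05871721,
        0.56668786, -1.73908891]), 'qd': array([ 0.00285478,  0.00059197,  0.00240234, -0.00011926,  0.00353172,
       -0.00070198, -0.00025165]), 'tau': array([ 8.80118692e-03, -5.15658617e+01,  1.43654801e+00, -1.23676747e+01,
        7.24973506e-03,  1.98762624e-03,  7.76291500e-06]), 'eef_pos': array([546.18684449,  95.53559686,  70.04750116]), 'tool_rot': array([-3.14158657e+00, -5.47897254e-05, -6.20487294e-04]), 'force': array([ 0.383021  ,  0.38799802, -0.35028911]), 'torque': array([ 0.06880929, -0.06015252,  0.04123062]), 'gripper_force': 0.0, 'width': 0.10198655271535129}
{'fovy': 67.06740477208406, 'cx': 324.31077012548747, 'cy': 197.93968674842193, 'k1': -0.02951109162171156, 'rvec': array([-2.04436051,  2.04462679,  0.34011523]), 'tvec': array([ 96.40520669, 517.60939765, 432.67728134])}
```

View pics/c.png

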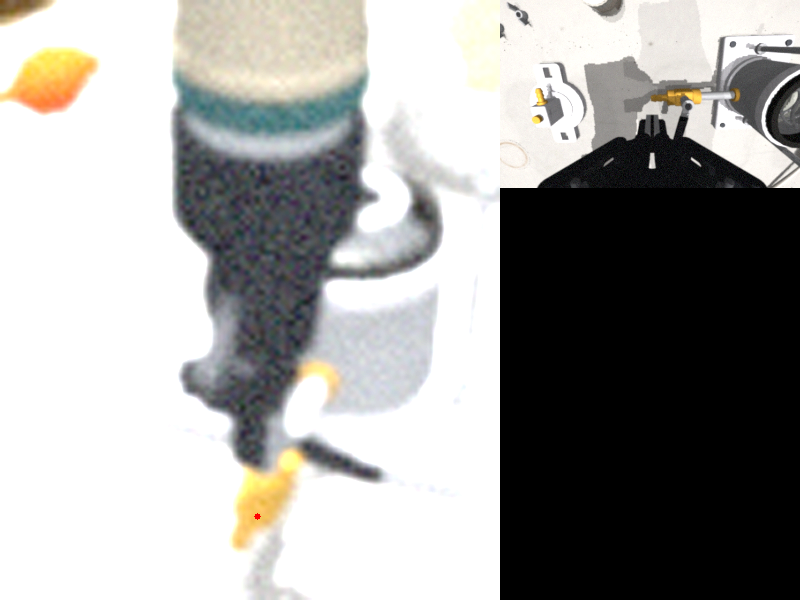

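```bash
python3 - <<'E'
from h import *
s=cams.get_image("side"); w=cams.get_image("wrist")
for d in (s,w):
    R=cv2.Rodrigues(d["rvec"])[0]; print("cam",(-R.T@d["tvec"]).round(), R[2].round(2))
P=dict(tcp=(546,95,70),tcp100=(546,95,100),hinge=(557,53,84),tip=(501,61,80),capvent=(525.3,267.7,63),rim=(562,-72,108),stud1=(500,-75,162))
print("wrist at view scale:",{k:((proj(w,[p])[0])*300/640+[500,0]).round().tolist() for k,p in P.items()})
for z in (70,80,90,100,110): print(z,back(s,[[350,203]],[z])[0].round())
cv2.imwrite("pics/w.png",cv2.convertScaleAbs(w["color"][100:,150:550,::-1],alpha=2))
a=cv2.imread("pics/w.png"); cv2.imwrite("pics/w.png",cv2.resize(a,None,fx=1.9,fy=1.9))
E
```

```text
cam [314. 732. 698.] [ 0.32 -0.68 -0.65]
cam [629.  96. 243.] [-0.32  0.   -0.95]
wrist at view scale: {'tcp': [653.0, 110.0], 'tcp100': [653.0, 121.0], 'hinge': [687.0, 107.0], 'tip': [677.0, 143.0], 'capvent': [536.0, 120.0], 'rim': [805.0, 111.0], 'stud1': [840.0, 199.0]}
70 [560.  66.  70.]
80 [556.  76.  80.]
90 [552.  87.  90.]
100 [548.  98. 100.]
110 [544. 108. 110.]
```

View pics/w.png

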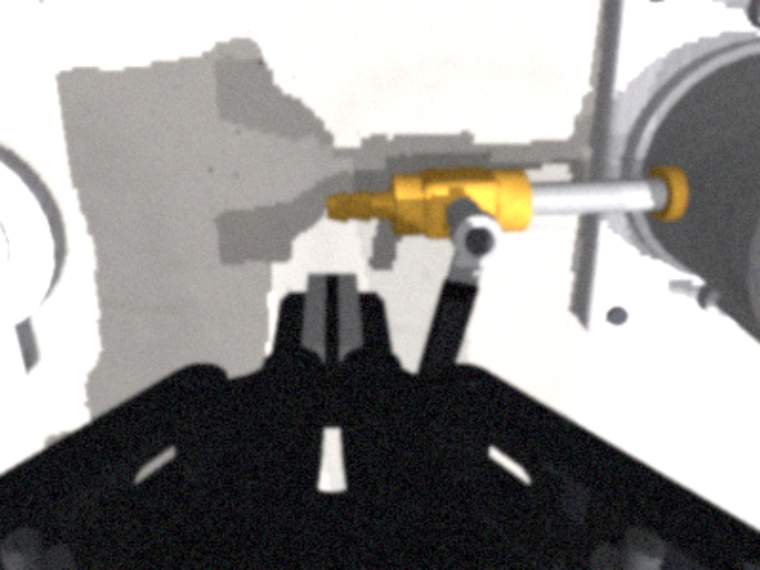

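```bash
python3 - <<'E'
from h import *
from cell import ctrl
print([ (a,getattr(ctrl,a)) for a in dir(ctrl) if not a.startswith('_')])
w=cams.get_image("wrist")
# wrist: far-edge of pad tips at full px (324.7,244.7)
for z in (70,80,90,100,110): print(z,back(w,[[324.7,244.7]],[z])[0].round(1))
E
```

```text
[('MotionError', <class 'cell.MotionError'>), ('pinch_z', 18.700000000000003)]
70 [539.   95.8  70. ]
80 [544.3  95.8  80. ]
90 [549.5  95.8  90. ]
100 [554.7  95.8 100. ]
110 [560.   95.8 110. ]
```

Emit:
move_arm(targets="-1 -2 0 0 0 0 0; -1 -3 0 0 0 0 0; -1 0 0 1 0 0 0; -1 0 0 1 0 0 0; -1 0 0 1 0 0 0")

```text
clock: 5.43
eef_pos: [497.2, 95.8, 39.6]
tool_rot: [-3.141, -0.002, -0.001]
force: [1.3, -0.2, -0.3]
width: 0.2
gripper_force: 0.0
```

Emit:
move_arm(targets="-1 0 0 1 0 0 0; -1 0 0 1 0 0 0; -1 0 0 0.5 0 0 0; -1 0 0 0 0 0 0; -1 0 0 0 0 0 0")

```text
clock: 5.85
eef_pos: [496.2, 95.4, 14.5]
tool_rot: [3.141, 0.001, -0.001]
force: [0.3, 0.8, -0.6]
width: -0.1
gripper_force: 0.0
```

Emit:
move_arm(targets="-1 0 0 0.3 0 0 0; -1 0 0 0.2 0 0 0; -1 0 0 0.2 0 0 0; -1 0 0 0 0 0 0; -1 0 0 0 0 0 0")

```text
clock: 6.27
eef_pos: [496.2, 95.6, 8.1]
tool_rot: [-3.142, -0.0, -0.001]
force: [0.6, 0.1, -0.2]
width: -0.2
gripper_force: 0.0
```

Emit:
move_arm(targets="-1 0 0 0.2 0 0 0; -1 0 0 0.1 0 0 0; -1 0 0 0 0 0 0; -1 0 0 0 0 0 0")

```text
clock: 6.6
eef_pos: [496.6, 95.6, 6.1]
tool_rot: [-3.141, -0.001, -0.001]
force: [-1.9, 0.1, 11.2]
width: -0.1
gripper_force: 0.0
```

```bash
python3 - <<'E'
from h import *
s=cams.get_image("side"); w=cams.get_image("wrist")
print(read_state()["eef_pos"],read_state()["force"])
crop(s,320,150,420,270,5,"pics/a.png",2.0)
a=cv2.imread("pics/a.png")
for z,c in ((6,(0,0,255)),(36,(255,0,0))):
    p=proj(s,[(496.5,95.6,z)])[0]; p=((p-(320,150)+.5)*5-.5).round(); cv2.circle(a,(int(p[0]),int(p[1])),3,c,-1)
b=cv2.resize(cv2.convertScaleAbs(w["color"][150:350,225:425,::-1],alpha=2),(300,300)); 
for z,c in ((6,(0,0,255)),(36,(255,0,0))):
    p=(proj(w,[(496.5,95.6,z)])[0]-(225,150))*1.5; cv2.circle(b,(int(p[0]),int(p[1])),3,c,-1)
b=cv2.copyMakeBorder(b,0,300,0,0,0)
cv2.imwrite("pics/e.png",np.hstack([a,b]))
E
```

```text
[496.62703179  95.65198197   6.14194047] [-2.2423998   0.19370202 10.92270192]
```

View pics/e.png

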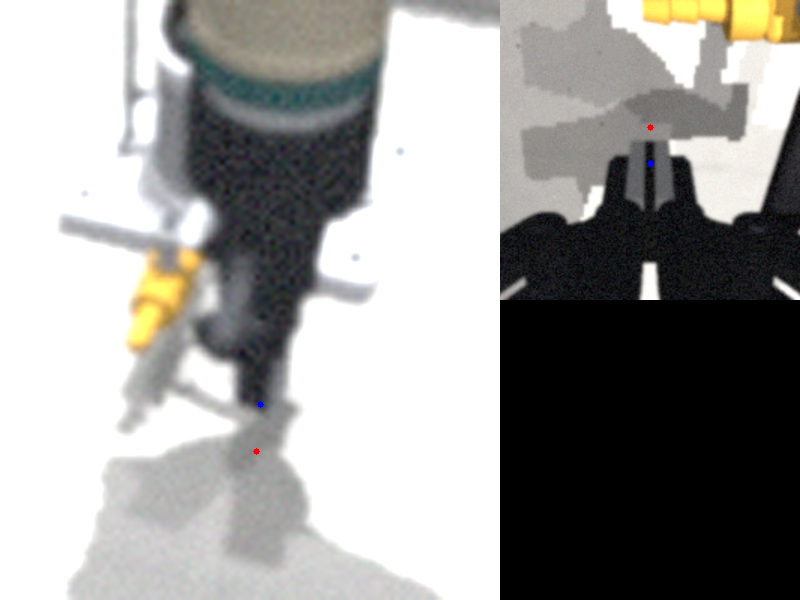

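The tip is seen about 30 mm above the reported TCP, and the force is probably a finger linkage resting on the lever. I'll move to a bare spot and touch the worktop there to measure the offset.

Emit:
move_arm(targets="-1 0 0 -2 0 0 0; -1 -1 -3 0 0 0 0; -1 -1 -3 0 0 0 0; -1 0 0 2 0 0 0; -1 0 0 0 0 0 0")

```text
clock: 7.12
eef_pos: [474.3, 157.8, 3.5]
tool_rot: [-3.141, 0.003, 0.004]
force: [0.4, -0.4, -0.2]
width: -0.1
gripper_force: 0.0
```

Emit:
move_arm(targets="-1 0 0 0.5 0 0 0; -1 0 0 0.5 0 0 0; -1 0 0 0 0 0 0; -1 0 0 0 0 0 0")

```text
clock: 7.45
eef_pos: [476.5, 154.4, -5.0]
tool_rot: [3.141, 0.0, -0.002]
force: [-0.3, 0.1, 0.7]
width: -0.0
gripper_force: 0.0
```

Emit:
move_arm(targets="-1 0 0 0.4 0 0 0; -1 0 0 0.4 0 0 0; -1 0 0 0.4 0 0 0; -1 0 0 0 0 0 0")

```text
clock: 7.78
eef_pos: [475.8, 155.3, -17.7]
tool_rot: [3.141, 0.001, -0.001]
force: [0.7, 0.1, 0.3]
width: -0.4
gripper_force: 0.0
```

Emit:
move_arm(targets="-1 0 0 0.3 0 0 0; -1 0 0 0.3 0 0 0; -1 0 0 0 0 0 0; -1 0 0 0 0 0 0")

```text
clock: 8.12
eef_pos: [476.0, 155.6, -23.2]
tool_rot: [3.141, 0.0, -0.001]
force: [-0.1, 0.2, -0.5]
width: 0.2
gripper_force: 0.0
```

Emit:
move_arm(targets="-1 0 0 0.2 0 0 0; -1 0 0 0.1 0 0 0; -1 0 0 0 0 0 0; -1 0 0 0 0 0 0")

```text
clock: 8.45
eef_pos: [476.2, 155.6, -26.0]
tool_rot: [-3.142, -0.0, -0.001]
force: [0.1, -0.6, 0.9]
width: 0.1
gripper_force: 0.0
```

Emit:
move_arm(targets="-1 0 0 0.2 0 0 0; -1 0 0 0 0 0 0; -1 0 0 0 0 0 0")

```text
clock: 8.7
eef_pos: [476.2, 155.5, -28.1]
tool_rot: [3.142, 0.0, -0.001]
force: [0.1, 0.1, 0.4]
width: 0.0
gripper_force: 0.0
```

Emit:
move_arm(targets="-1 0 0 0.2 0 0 0; -1 0 0 0 0 0 0; -1 0 0 0 0 0 0")

```text
clock: 8.95
eef_pos: [476.2, 155.5, -30.1]
tool_rot: [3.142, 0.0, -0.001]
force: [-1.8, -0.4, 0.2]
width: 0.2
gripper_force: 0.0
```

Emit:
move_arm(targets="-1 0 0 0.2 0 0 0; -1 0 0 0 0 0 0; -1 0 0 0 0 0 0")

```text
clock: 9.2
eef_pos: [476.4, 155.6, -31.2]
tool_rot: [-3.141, -0.001, -0.001]
force: [-1.1, -0.3, 9.2]
width: 0.1
gripper_force: 4.5
```

Emit:
move_arm(targets="-1 0 0 -3.3 0 0 0; -1 0 0 -3.3 0 0 0; -1 0 0 -3.3 0 0 0; -1 0 0 -3.3 0 0 0; -1 0.9 3 0 0 0 0")

```text
clock: 9.62
eef_pos: [487.5, 133.4, 105.2]
tool_rot: [-3.134, -0.009, 0.01]
force: [0.6, 0.2, 0.3]
width: 0.0
gripper_force: 0.0
```

Emit:
move_arm(targets="-1 0.9 3 0 0 0 0; -1 0.9 3 0 0 0 0; -1 0.9 3.1 0 0 0 0; -1 0 0 0 0 0 0; -1 0 0 0 0 0 0")

```text
clock: 10.03
eef_pos: [512.4, 32.0, 100.0]
tool_rot: [3.141, -0.0, -0.006]
force: [0.7, -0.1, -0.1]
width: -0.2
gripper_force: 0.0
```

Emit:
move_arm(targets="-1 0 0 2 0 0 0; -1 0 0 2 0 0 0; -1 0 0 2 0 0 0; -1 0 0 0 0 0 0; -1 0 0 0 0 0 0")

```text
clock: 10.45
eef_pos: [510.9, 35.8, 39.4]
tool_rot: [-3.141, 0.003, 0.001]
force: [-0.0, 0.2, -0.1]
width: -0.1
gripper_force: 0.0
```

Emit:
move_arm(targets="-1 0 -0.7 0 0 0 0; -1 0 -0.7 0 0 0 0; -1 0 -0.7 0 0 0 0; -1 0.1 -0.75 0 0 0 0; -1 0.2 -0.75 0 0 0 0")

```text
clock: 10.87
eef_pos: [515.3, 71.6, 40.7]
tool_rot: [-3.141, -0.001, -0.0]
force: [-1.5, -2.2, -0.3]
width: 0.2
gripper_force: 0.7
```

Emit:
move_arm(targets="-1 0.4 -0.7 0 0 0 0; -1 0.5 -0.7 0 0 0 0; -1 0.6 -0.4 0 0 0 0; -1 0.6 -0.4 0 0 0 0; -1 0.25 -0.1 0 0 0 0")

```text
clock: 11.28
eef_pos: [538.5, 94.3, 39.7]
tool_rot: [3.142, 0.002, 0.0]
force: [-4.8, -0.9, 2.7]
width: 0.2
gripper_force: 2.3
```

Emit:
move_arm(targets="-1 0.2 0 0 0 0 0; -1 0 0 0 0 0 0; -1 0 0 0 0 0 0")

```text
clock: 11.53
eef_pos: [538.4, 94.3, 39.6]
tool_rot: [-3.141, 0.005, -0.0]
force: [-5.2, 1.2, 2.1]
width: -0.2
gripper_force: 2.6
```

Emit:
move_arm(targets="-1 0.2 0 0 0 0 0; -1 0.1 0 0 0 0 0; -1 0 0 0 0 0 0; -1 0 0 0 0 0 0; -1 0 0 0 0 0 0")

```text
clock: 11.95
eef_pos: [538.5, 94.3, 39.4]
tool_rot: [-3.141, 0.01, 0.0]
force: [-10.9, 2.0, 5.5]
width: 0.1
gripper_force: 5.0
```

Emit:
move_arm(targets="-1 -3 0 0 0 0 0; -1 0 0 -3 0 0 0; 1 0 0 -3 0 0 -1.8; 1 0.2 -3.4 0 0 0 0; 1 0.2 -3.4 0 0 0 0")

```text
clock: 12.37
eef_pos: [518.8, 160.7, 102.4]
tool_rot: [-3.141, -0.006, 0.025]
force: [0.5, 1.4, -0.2]
width: 35.8
gripper_force: 0.0
```

Emit:
move_arm(targets="1 0.2 -3.4 0 0 0 0; 1 0.2 -3.4 0 0 0 0; 1 0.2 -3.4 0 0 0 0; 1 0 0 0 0 0 0; 1 0 0 0 0 0 0")

```text
clock: 12.78
eef_pos: [518.6, 267.3, 100.0]
tool_rot: [-3.139, -0.001, 0.035]
force: [0.1, -0.8, 0.1]
width: 85.4
gripper_force: 0.0
```

Emit:
move_arm(targets="1 0 0 0 0 0 0; 1 0 0 0 0 0 0; 1 0 0 0 0 0 0; 1 0 0 0 0 0 0")

```text
clock: 13.12
eef_pos: [518.9, 262.4, 100.1]
tool_rot: [3.141, -0.0, 0.029]
force: [0.1, -0.6, -0.1]
width: 85.2
gripper_force: 0.0
```

```bash
python3 - <<'E'
from h import *
w=cams.get_image("wrist"); s=cams.get_image("side"); print(read_state()["eef_pos"],read_state()["width"])
cv2.imwrite("pics/wfull.png",cv2.convertScaleAbs(w["color"][:,:,::-1],alpha=1.6))
a=cv2.imread("pics/wfull.png")
for P in [(525.3,267.7,63),(556,95,83)]:
    p=proj(w,[P])[0]; print(p); cv2.circle(a,(int(p[0]),int(p[1])),2,(0,0,255),-1)
crop(s,300,140,400,220,4,"pics/b.png")
b=cv2.imread("pics/b.png")[:200,:]
c=np.zeros((600,640,3),np.uint8); c[:400]=a; c[400:600,:400]=b
cv2.imwrite("pics/f.png",c)
E
```

```text
[518.75119207 262.92032985 100.11997785] 85.56782125271376
[318.16128972 204.71872127]
[578.43877137 178.66006119]
```

View pics/f.png

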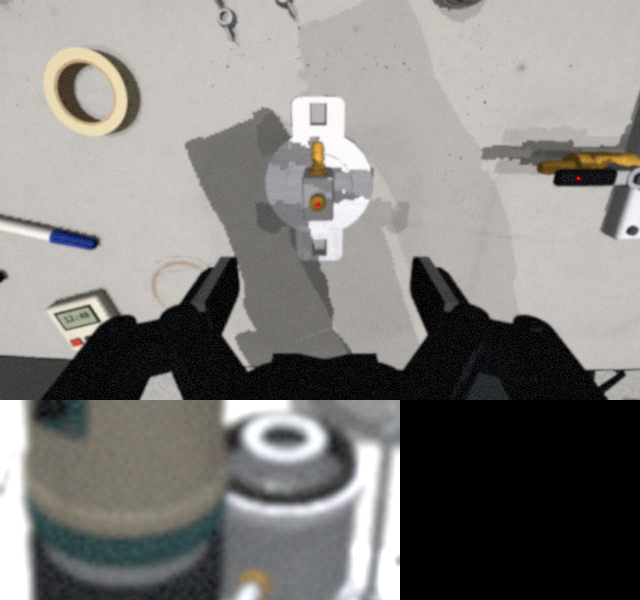

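The lever now lies in line with the pipe at (585,178), pointing away from the cell. The cap's vent is seen at (318,203), within 2 px of its projected position. I'll grasp it now; that was the tenth and last picture, so everything from here is numeric.

Emit:
move_arm(targets="1 0.65 -0.45 0 0 0 0; 1 0 0 3 0 0 0; 1 0 0 3 0 0 0; 1 0 0 3 0 0 0; 1 0 0 1.3 0 0 0")

```text
clock: 13.63
eef_pos: [523.3, 267.8, -6.2]
tool_rot: [3.14, 0.004, 0.031]
force: [-0.9, -0.1, -0.6]
width: 85.2
gripper_force: 0.0
```

Emit:
move_arm(targets="1 0 0 0.8 0 0 0; 1 0 0 0 0 0 0; 1 0 0 0 0 0 0")

```text
clock: 13.88
eef_pos: [525.7, 268.8, -10.3]
tool_rot: [-3.141, -0.001, 0.031]
force: [0.9, 0.6, 0.2]
width: 85.3
gripper_force: 0.0
```

Emit:
move_arm(targets="1 0 0 0.2 0 0 0; -1 0 0 0 0 0 0; -1 0 0 0 0 0 0; -1 0 0 0 0 0 0; -1 0 0 0 0 0 0")

```text
clock: 14.3
eef_pos: [525.1, 268.7, -12.4]
tool_rot: [-3.141, -0.001, 0.031]
force: [-0.4, 0.5, -0.2]
width: 38.8
gripper_force: 0.0
```

Emit:
move_arm(targets="-1 0 0 0 0 0 0; -1 0 0 0 0 0 0; -1 0 0 0 0 0 0; -1 0 0 0 0 0 0; -1 0 0 0 0 0 0")

```text
clock: 14.72
eef_pos: [525.2, 268.6, -12.5]
tool_rot: [-3.141, -0.001, 0.031]
force: [-0.9, -1.0, 5.2]
width: 23.1
gripper_force: 60.5
```

Emit:
move_arm(targets="-1 0 0 -0.5 0 0 0; -1 0 0 -1 0 0 0; -1 0 0 -1 0 0 0; -1 0 0 0 0 0 0; -1 0 0 0 0 0 0")

```text
clock: 15.13
eef_pos: [525.4, 268.9, 12.9]
tool_rot: [-3.141, -0.002, 0.031]
force: [-0.6, 0.7, -3.9]
width: 23.5
gripper_force: 59.5
```

Emit:
move_arm(targets="-1 0 0 -3.2 0 0 0; -1 0 0 -3.2 0 0 0; -1 0 0 -3.2 0 0 0; -1 0 0 -3.2 0 0 0; -1 0 0 -3.2 0 0 0")

```text
clock: 15.55
eef_pos: [524.1, 268.1, 173.1]
tool_rot: [3.141, 0.001, 0.031]
force: [1.1, 0.3, -4.2]
width: 23.3
gripper_force: 59.9
```

```bash
python3 - <<'E'
from h import *
from scipy.optimize import least_squares
t=cams.get_image("top"); s=cams.get_image("side")
T=[((535,88),(82,56,18)),((692,85),(82,-56,18)),((541,321),(-82,56,18)),((702,316),(-82,-56,18)),((637,194.5),(0,0,108)),((442,200),(0,125,84)),((645,85),(62,0,162)),((658,287),(-62,0,162)),((640,187),(0,0,128))]
S=[((199,38),(62,0,162)),((350,72),(-62,0,162)),((270,87),(0,0,128))]
def fit(T,S):
    I=[(t,p,P,(235,180),4) for p,P in T]+[(s,p,P,(280,120),3) for p,P in S]
    f=lambda q:np.concatenate([proj(d,place(q,[P]))[0]-uv(p,o,k) for d,p,P,o,k in I])
    r=least_squares(f,[562,-72,.04],x_scale=[1,1,.01]); print(r.x.round(3),r.fun.reshape(-1,2).round(1).tolist())
fit(T,[]);fit(T[:6],[]);fit(T,S);fit(T[4:],S);fit([],S)
print(read_state()["eef_pos"])
E
```

```text
[ 5.62006e+02 -7.21450e+01  3.90000e-02] [[-0.8, -0.3], [0.0, -0.5], [-0.1, 0.7], [0.4, 0.8], [0.1, -0.7], [-0.3, -0.1], [0.4, -0.3], [-0.5, -0.1], [0.6, 0.5]]
[ 5.61844e+02 -7.24010e+01  3.50000e-02] [[-0.6, -0.3], [0.2, -0.4], [-0.1, 0.7], [0.4, 1.0], [0.2, -0.6], [-0.2, -0.2]]
[ 5.62499e+02 -7.16060e+01  3.70000e-02] [[-0.9, -0.5], [-0.1, -0.7], [-0.3, 0.5], [0.1, 0.7], [-0.1, -0.9], [-0.5, -0.4], [0.2, -0.5], [-0.8, -0.3], [0.4, 0.3], [0.1, -0.6], [1.1, -1.7], [0.9, 0.3]]
[ 5.62544e+02 -7.11690e+01  4.30000e-02] [[-0.2, -0.9], [-0.6, -0.1], [-0.1, -0.5], [-0.8, -0.3], [0.2, 0.3], [-0.0, -0.4], [1.1, -1.7], [0.8, 0.4]]
[ 5.6320e+02 -6.8399e+01 -1.2000e-02] [[-0.2, -0.6], [0.0, -0.4], [0.2, 0.9]]
[528.29476251 270.1309382  177.295165  ]
```

Emit:
move_arm(targets="-1 0 0 0 0 0 -0.5; -1 0.25 3 0 0 0 0; -1 0.25 3 0 0 0 0; -1 0.25 3 0 0 0 0; -1 0.25 3 0 0 0 0")

```text
clock: 16.07
eef_pos: [537.6, 147.3, 169.7]
tool_rot: [3.14, 0.005, 0.041]
force: [0.4, -1.0, -3.9]
width: 23.0
gripper_force: 60.3
```

Emit:
move_arm(targets="-1 0.25 3 0 0 0 0; -1 0.25 3 0 0 0 0; -1 0.25 3 0 0 0 0; -1 0.25 3 0 0 0 0; -1 0.25 3 0 0 0 0")

```text
clock: 16.48
eef_pos: [556.0, -1.8, 169.7]
tool_rot: [-3.142, 0.005, 0.04]
force: [-0.2, 0.9, -3.7]
width: 23.2
gripper_force: 60.3
```

Emit:
move_arm(targets="-1 0.25 3 0 0 0 0; -1 0.1 3 0 0 0 0; -1 0 1 0 0 0 0; -1 0 0 0 0 0 0; -1 0 0 0 0 0 0")

```text
clock: 16.9
eef_pos: [562.7, -70.2, 170.2]
tool_rot: [-3.141, 0.004, 0.038]
force: [0.1, 0.5, -3.5]
width: 23.2
gripper_force: 60.4
```

Emit:
move_arm(targets="-1 0 0 0 0 0 0; -1 0 0 0 0 0 0; -1 0 0 0 0 0 0; -1 0 0 0 0 0 0; -1 0 0 0 0 0 0")

```text
clock: 17.32
eef_pos: [564.3, -69.5, 172.0]
tool_rot: [-3.141, -0.0, 0.041]
force: [-0.3, -0.3, -4.4]
width: 23.2
gripper_force: 60.4
```

Emit:
move_arm(targets="-1 -0.2 0.17 0 0 0 0; -1 0 0 1 0 0 0; -1 0 0 1 0 0 0; -1 0 0 0 0 0 0; -1 0 0 0 0 0 0")

```text
clock: 17.73
eef_pos: [561.3, -71.9, 150.8]
tool_rot: [-3.141, 0.003, 0.039]
force: [-0.5, -0.5, -2.4]
width: 23.4
gripper_force: 60.3
```

Emit:
move_arm(targets="-1 0 0 0.2 0 0 0; -1 0 0 0.2 0 0 0; -1 0 0 0 0 0 0; -1 0 0 0 0 0 0")

```text
clock: 18.07
eef_pos: [562.4, -72.0, 148.1]
tool_rot: [-3.142, -0.0, 0.04]
force: [0.0, -1.2, -4.9]
width: 23.4
gripper_force: 60.3
```

Emit:
move_arm(targets="-1 0 0 0.2 0 0 0; -1 0 0 0.2 0 0 0; -1 0 0 0 0 0 0; -1 0 0 0 0 0 0")

```text
clock: 18.4
eef_pos: [562.2, -72.0, 143.9]
tool_rot: [-3.142, 0.0, 0.04]
force: [-0.6, 0.6, -2.6]
width: 23.4
gripper_force: 60.3
```

Emit:
move_arm(targets="-1 0 0 0.2 0 0 0; -1 0 0 0.2 0 0 0; -1 0 0 0 0 0 0; -1 0 0 0 0 0 0")

```text
clock: 18.73
eef_pos: [562.2, -72.0, 139.8]
tool_rot: [-3.142, 0.0, 0.039]
force: [-0.0, -0.0, -2.4]
width: 23.4
gripper_force: 60.3
```

Emit:
move_arm(targets="-1 0 0 0.2 0 0 0; -1 0 0 0.2 0 0 0; -1 0 0 0 0 0 0; -1 0 0 0 0 0 0")

```text
clock: 19.07
eef_pos: [562.1, -72.0, 135.8]
tool_rot: [-3.142, 0.0, 0.04]
force: [0.9, -0.1, -3.0]
width: 23.3
gripper_force: 60.3
```

Emit:
move_arm(targets="-1 0 0 0.3 0 0 0; -1 0 0 0.3 0 0 0; -1 0 0 0 0 0 0; -1 0 0 0 0 0 0")

```text
clock: 19.4
eef_pos: [562.1, -71.9, 129.7]
tool_rot: [-3.141, 0.001, 0.04]
force: [0.0, -0.0, -4.1]
width: 23.1
gripper_force: 60.3
```

Emit:
move_arm(targets="-1 0 0 0.4 0 0 0; -1 0 0 0.4 0 0 0; -1 0 0 0.3 0 0 0; -1 0 0 0 0 0 0; -1 0 0 0 0 0 0")

```text
clock: 19.82
eef_pos: [562.0, -72.0, 118.7]
tool_rot: [-3.141, 0.001, 0.04]
force: [-0.7, 0.6, -3.4]
width: 23.3
gripper_force: 60.3
```

Emit:
move_arm(targets="-1 0 0 0.2 0 0 0; -1 0 0 0.2 0 0 0; -1 0 0 0.2 0 0 0; -1 0 0 0 0 0 0; -1 0 0 0 0 0 0")

```text
clock: 20.23
eef_pos: [562.5, -72.0, 113.1]
tool_rot: [3.142, -0.0, 0.04]
force: [0.2, -0.1, -2.3]
width: 23.7
gripper_force: 60.4
```

Emit:
move_arm(targets="-1 0 0 0.2 0 0 0; -1 0 0 0.2 0 0 0; -1 0 0 0.2 0 0 0; -1 0 0 0 0 0 0; -1 0 0 0 0 0 0")

```text
clock: 20.65
eef_pos: [562.6, -72.0, 107.2]
tool_rot: [3.142, -0.001, 0.04]
force: [-0.7, -0.4, 2.3]
width: 23.5
gripper_force: 60.9
```

Emit:
move_arm(targets="-1 0 0 0.2 0 0 0; -1 0 0 0.15 0 0 0; -1 0 0 0 0 0 0; -1 0 0 0 0 0 0; -1 0 0 0 0 0 0")

```text
clock: 21.07
eef_pos: [562.6, -72.0, 103.8]
tool_rot: [3.142, -0.001, 0.039]
force: [-0.8, -0.3, 4.2]
width: 23.1
gripper_force: 61.5
```

Emit:
move_arm(targets="-1 0 0 0.1 0 0 0; -1 0 0 0.1 0 0 0; -1 0 0 0 0 0 0; -1 0 0 0 0 0 0; -1 0 0 0 0 0 0")

```text
clock: 21.48
eef_pos: [562.6, -72.0, 102.2]
tool_rot: [3.142, -0.001, 0.039]
force: [-1.4, 0.5, 8.3]
width: 23.0
gripper_force: 62.1
```

Emit:
move_arm(targets="-1 0 0 0.1 0 0 0; -1 0 0 0 0 0 0; -1 0 0 0 0 0 0; -1 0 0 0 0 0 0; -1 0 0 0 0 0 0")

```text
clock: 21.9
eef_pos: [562.6, -72.0, 101.5]
tool_rot: [-3.142, -0.001, 0.039]
force: [-2.3, 1.0, 11.2]
width: 23.3
gripper_force: 62.4
```

Emit:
move_arm(targets="-1 0 0 0.03 0 0 0; -1 0 0 0 0 0 0; -1 0 0 0 0 0 0; -1 0 0 0 0 0 0; -1 0 0 0 0 0 0")

```text
clock: 22.32
eef_pos: [562.6, -72.1, 101.3]
tool_rot: [-3.142, -0.001, 0.039]
force: [-2.7, 0.5, 12.8]
width: 23.5
gripper_force: 62.5
```

Emit:
move_arm(targets="-1 0 0 0 0 0 0; -1 0 0 0 0 0 0; -1 0 0 0 0 0 0; -1 0 0 0 0 0 0; -1 0 0 0 0 0 0")

```text
clock: 22.73
eef_pos: [562.6, -72.0, 101.3]
tool_rot: [-3.142, -0.001, 0.039]
force: [-2.3, 1.1, 12.7]
width: 23.0
gripper_force: 62.5
```

Emit:
move_arm(targets="-1 0 0 0 0 0 0; -1 0 0 0 0 0 0; -1 0 0 0 0 0 0; -1 0 0 0 0 0 0; -1 0 0 0 0 0 0")

```text
clock: 23.15
eef_pos: [562.6, -72.0, 101.3]
tool_rot: [-3.142, -0.001, 0.039]
force: [-3.0, -0.0, 11.6]
width: 23.4
gripper_force: 62.5
```

Emit:
move_arm(targets="-1 0 0 0 0 0 0; -1 0 0 0 0 0 0; -1 0 0 0 0 0 0; -1 0 0 0 0 0 0; -1 0 0 0 0 0 0")

```text
clock: 23.57
eef_pos: [562.6, -72.0, 101.3]
tool_rot: [3.142, -0.001, 0.039]
force: [-3.0, 0.9, 12.8]
width: 23.3
gripper_force: 62.5
```

Emit:
move_arm(targets="-1 0 0 0 0 0 0; -1 0 0 0 0 0 0; -1 0 0 0 0 0 0; -1 0 0 0 0 0 0; -1 0 0 0 0 0 0")

```text
clock: 23.98
eef_pos: [562.6, -72.0, 101.3]
tool_rot: [3.142, -0.001, 0.039]
force: [-3.8, 0.7, 13.4]
width: 23.4
gripper_force: 62.5
```

Emit:
move_arm(targets="-1 0 0 0 0 0 0; -1 0 0 0 0 0 0; -1 0 0 0 0 0 0; -1 0 0 0 0 0 0; -1 0 0 0 0 0 0")

```text
clock: 24.4
eef_pos: [562.6, -72.1, 101.3]
tool_rot: [3.142, -0.001, 0.039]
force: [-1.8, 0.5, 11.3]
width: 23.2
gripper_force: 62.5
```

```bash
python3 - <<'E'
from h import *
F=[]
for _ in range(24):
    cams.get_image("wrist"); r=read_state(); F.append(np.r_[r["force"],r["torque"],r["eef_pos"]])
print(np.mean(F,0).round(2),np.std(F,0).round(2),r["clock"],r["tool_rot"])
E
```

```text
[-2.4300e+00  4.3000e-01  1.1840e+01  1.0000e-01  6.1000e-01  0.0000e+00
  5.6259e+02 -7.2030e+01  1.0131e+02] [0.45 0.58 0.36 0.04 0.03 0.03 0.02 0.02 0.01] 25.6 [ 3.14158789e+00 -9.61786506e-04  3.95402966e-02]
```

```bash
python3 -c "
from cell import order
print(order.finish_job())"
```

```text
the job is handed in; nothing more can be done
None
```

The outlet cock lever is fully open, and the cap sits over both studs, held level on the gasket at about 12 N for over 3 s; I handed the job in while still pressing, and no verdict came back.

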